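# Free and draw out a plate tray with the pull hook

### The job

On the white plate incubator, press the wide key to stop it and then the small square key to free the tray, one key at a time and leaving the round key between them alone. Then take the pull hook from its rest, put its tip down into the finger hole of the tray and gently draw the tray out until it meets its stop, without forcing it and never touching the tray with the gripper itself. Finally lower the hook into the steel dish, let go of it only once it touches the dish, and leave the tray fully out and everything else on the bench where it was.

Things in the scene. Friction and masses are not known exactly. Their poses are not given: they have to be found in the camera images.
- reader: white plate incubator, 260 wide (y), 260 deep (x), 140 high, fixed. Origin: middle of the front face's lower edge, on the bench; x points from the front into the machine, z up, y to the left seen from the robot. The tray comes out of the front along -x, 42 to 50 above the bench; the keys are on the top, 35 behind the front face.
- key_wide (a joint): travel of the wide key (m), 0 up, 0.006 fully down; spring 0.7 N at first, 4.9 N fully down, returns by itself. Counts as pressed beyond 0.004.
- key_wide_top (a point): centre of the top face of the wide key: plain white plastic, 18 (x) by 34 (y), its top 16 above the panel and 160 above the bench; the leftmost of the three keys (58 left of the middle).
- key_round (a joint): travel of the round key (m), same spring; it must not be pressed.
- key_round_top (a point): centre of the top of the round key, 18 across, 16 above the panel, between the other two (4 left of the machine's middle).
- key_square (a joint): travel of the square key (m), 0 up, 0.006 fully down, same spring. Counts as pressed beyond 0.004.
- key_square_top (a point): centre of the top face of the small square key, 18 by 18, 16 above the panel and 160 above the bench; the rightmost key (46 right of the middle).
- tray (a joint): how far the tray is drawn out (m): 0 fully in, 0.080 at its stop. It may start a few mm out. It slides with about 3 N of friction and stays where it is left; the stop is hard, so pull against it with a few N only.
- tray_hole (a point): centre of the finger hole at the tongue's top face, 50 above the bench; 30 ahead of the front face when the tray is fully in; axes as the reader's. Round, 14 across with a 1 mm bevelled rim, straight through the aluminium tongue (8 thick, 60 wide, reaching 28 ahead of the hole; 42 free below it). A white well plate, top 62 above the bench, rides on the tray from 40 behind the hole.
- hook: pull hook, 0.1 to 0.2 kg. Origin: centre of its flat grey handle, 100 long (x), 14 thick (y), 24 deep (z). A 12 mm round bar leaves the handle's +x end and at x = 80 bends square to a tip along -z. In the rest it lies rolled 30 degrees about x, its z leaning to its -y side: grip the 14 mm thickness with the gripper leaning likewise. Held, its pose is unread and it may shift or turn a little: feel for the hole.
- hook_tip (a point): end of the tip: 12 across, 45 below (-z) and 80 ahead (+x) of the handle's centre.
- hook_rest: dark steel rest fixed to the bench, base 130 by 100 by 8. Origin: centre of the base on the bench; x along the handle towards the hook's tip. Two open forks at x = -42 and +42 (each 6 thick) carry the handle 85 above the bench, its middle free for the fingers; lift the handle out along its own z axis (2 mm play each side, walls 10 high).
- dish: open steel dish fixed to the bench, 190 (x) by 220 (y), 25 high, walls and floor 3 to 5. Origin: centre of its underside.
- tube_rack: bystander: blue tube rack with tubes, 70 by 130, 65 high, origin at the centre of its underside.
- beaker: bystander: glass beaker, 60 across, 80 high, origin at the centre of its underside.
- tip_box: bystander: pipette tip box, 80 by 115, 45 high, origin at the centre of its underside.
- spare_plate: bystander: white well plate with clear lid, 86 by 128, 18 high, origin at the centre of its underside.
- reagent: bystander: amber jar, 60 across, 130 high, origin at the centre of its underside.
- spatula: bystander: thin double-ended steel lab spatula lying on the bench, 185 long, 10 high, origin under its middle.
There are look-alikes about, which are no part of the job. What is meant by the hook is not pink, and is the smaller of those in its own colour.

How it is judged (in metres and radians):
On the way, in this order (a step that is already met when the one before it is completed fails the run):
1. the wide key is pressed, alone (value of joint key_wide above 0.004 m and value of joint key_square below 0.002 m), for 0.05 s.
2. then the square key is pressed, with the wide key up again (value of joint key_square above 0.004 m and value of joint key_wide below 0.002 m), for 0.05 s.
3. the hook's tip is down in the finger hole of the tray, which is still in (horizontal distance between hook_tip and tray_hole below 0.007 m and z of hook_tip in the frame of tray_hole below -0.005 m and value of joint tray below 0.03 m), for 0.1 s.
4. the tray is at its stop with the hook's tip still in the hole (horizontal distance between hook_tip and tray_hole below 0.007 m and z of hook_tip in the frame of tray_hole below -0.005 m and value of joint tray above 0.077 m), for 0.1 s.
5. the hook touches the dish while the gripper still holds it (contact force between hook and dish above 0.2 N and contact force between hook and the fingers above 0.5 N), for 0.05 s.
At the end, for the whole second after the job is handed in: The tray is out at its stop (at least 77 of its 80 mm), both keys are up, and the hook lies at rest in the dish: its handle centre and its tip within the dish's outline, the handle centre less than 50 mm above the dish's underside (value of joint tray above 0.077 m and x of hook in the frame of dish between -0.095 and 0.095 m and y of hook in the frame of dish between -0.11 and 0.11 m and x of hook_tip in the frame of dish between -0.095 and 0.095 m and y of hook_tip in the frame of dish between -0.11 and 0.11 m and z of hook in the frame of dish below 0.05 m and linear speed of hook below 0.03 m/s and value of joint each of key_wide, key_square below 0.002 m); the robot touches nothing.
It fails at once if the hook is forced against the tray with more than 30 N (contact force between hook and tray above 30 N).
It fails at once if the gripper or arm touches the tray (contact force between any of the fingers, the arm and tray above 1 N).
It fails at once if the round key is pressed (value of joint key_round above 0.003 m).
It fails at once if the wide and square keys are down together (value of joint each of key_wide, key_square above 0.003 m).
It fails at once if a bystander is moved more than 30 mm (distance of any of tube_rack, beaker, tip_box, spare_plate, reagent, spatula from where it was at the start of the episode above 0.03 m).
It also fails if it takes over 72 s, if anything falls off the work surface, if the arm or the gripper's body presses on something with over 40 N, if the wrist force passes 120 N, or if a joint passes its speed limit or range.

### The arm

A 6-joint arm with a two-finger parallel gripper is mounted at the origin on the work surface. World frame = base frame: x ahead of the robot, y to its left, z up, the work surface at z = 0. Lengths are in m, angles in degrees, forces in N, time in s.
With the tool pointing down it reaches from about 0.275 to 0.825 m from the base axis. Payload 5.2 kg.
Tool frame: the origin (TCP) lies midway between the tips of the shut fingers; the grasp point (between the pads) lies 19 mm behind it (arm.pinch_z is the distance from the TCP to the grasp point, in m); z points along the fingers, y is the direction in which the jaws open and shut (so a half turn about z gives the same grasp; the last joint's range is limited). The gripper opens to 93 mm and grips with 3 to 60 N. Pads are 15 mm wide; open, the fingers measure 128 mm over their backs; the gripper's body (75 mm by 188 mm) begins 65 mm behind the grasp point.
Start: joints at [59.542, 14.817, 87.949, -0, 77.235, -11.62], TCP at [0.178, 0.521, 0.219] pointing down, gripper open.
Joint ranges: [-179.93, 179.93], [-52.35, 119.4], [10.71, 147.94], [-69.91, 249.91], [12.55, 155.21], [-178.61, 178.61]. Speed limits (degrees/s): [147.25, 147.25, 180, 180, 180, 180].

### API

Orientations are given as [roll, pitch, yaw] about the fixed x, y, z axes, in that order (R = Rz(yaw) Ry(pitch) Rx(roll)).
In Python, from station import arm gives the robot as it stands. Calls block until the motion is done:
- arm.reach(position, orientation): joint-space move of the TCP to a pose.
- arm.move_l(position, rot=None, velocity=0.15): straight line of the TCP; rot=None keeps the orientation; velocity is the mean speed in m/s.
- arm.goto_joints(angles): joint-space move.
- arm.gripper_to(opening, squeeze=None): finger opening in m; squeeze is the grip in N (None keeps the last); returns when the fingers have stopped.
- arm.sleep(seconds).
- arm.ik(position, orientation): joint angles nearest the present ones, or None.
- arm.observe(): the state.
- arm.snapshot(name): name is "scene" or "top" or "wrist"; returns a dict with "frame" (420x560x3 uint8, red, green, blue), "range_z" (420x560 float32, m along the optical axis (not along the pixel's ray), 0 where there is no reading), "camera_matrix" (3x3 intrinsics, pixels), "T" (4x4, takes a point from camera to world coordinates). Camera axes: x right, y up, looking along -z (the intrinsics and any distortion apply to the point x, -y, -z); pixel columns grow to the right and rows downward; lengths in m; the calibration is good to about 2 mm. A picture is of the moment at which its call begins.
A pose or a line that the arm cannot do raises arm.Unreachable and nothing moves.
- arm.sign_off(): hands the job in, once; it reports no verdict.
The state is a dict: "t": time; "qpos": joint angles; "qd": joint speeds; "joint_efforts": joint torques, N m; "position": TCP position; "eef_rot": TCP orientation; "contact_force": force on the tool from outside, world axes, zero at the start; "ft_torque": the same for the moment, N m; "opening": finger opening in m.
Only numpy, scipy, OpenCV 4.12 (cv2) and the standard library are available. Lean on these libraries where they do the work, as an engineer would, in place of code of your own. Each camera call takes 0.05 s, during which the arm holds its last target.

## Working session

There is one attempt and no reset: what is moved stays moved. The work goes in short steps, each a Python script; the robot and the scene stay as the last script left them, time stands still between calls to the robot, and variables do not carry over. Pictures are saved under pics/ and viewed, and the job is handed in when it is done.

```bash
ls; mkdir -p pics
cat > h.py <<'E'
import numpy as np, cv2
from station import arm
def snap(n,f):
    s=arm.snapshot(n); cv2.imwrite('pics/%s.png'%f,s['frame'][:,:,::-1]); np.savez('pics/%s.npz'%f,d=s['range_z'],K=s['camera_matrix'],T=s['T'],f=s['frame']); return s
def load(f): return np.load('pics/%s.npz'%f)
def cloud(s):
    d=s['d'];K=s['K'];T=s['T'];v,u=np.indices(d.shape)
    P=np.stack([(u-K[0,2])/K[0,0]*d,-(v-K[1,2])/K[1,1]*d,-d],-1)
    return P@T[:3,:3].T+T[:3,3]
def ray(s,u,v,z):
    K=s['K'];T=s['T'];r=T[:3,:3]@np.array([(u-K[0,2])/K[0,0],-(v-K[1,2])/K[1,1],-1]);o=T[:3,3]
    return o+r*(z-o[2])/r[2]
E
python3 - <<'E'
from h import *
for n in('scene','top','wrist'):
    s=snap(n,n+'0');print(n,s['T'].round(3),s['camera_matrix'])
print(arm.observe())
print([a for a in dir(arm) if a[0]!='_'])
E
```

```text
pics
scene [[-1.290e-01 -7.200e-01  6.820e-01  1.659e+00]
 [ 9.920e-01 -9.300e-02  9.000e-02  1.240e-01]
 [-1.000e-03  6.880e-01  7.260e-01  1.390e+00]
 [ 0.000e+00  0.000e+00  0.000e+00  1.000e+00]] [[508.38077599   0.         283.21880551]
 [  0.         508.38077599 205.19029174]
 [  0.           0.           1.        ]]
top [[ 0.015  0.995 -0.097  0.313]
 [-1.     0.013 -0.026 -0.043]
 [-0.024  0.097  0.995  1.489]
 [ 0.     0.     0.     1.   ]] [[507.479559     0.         281.10646588]
 [  0.         507.479559   207.15814109]
 [  0.           0.           1.        ]]
wrist [[ 0.323 -0.904 -0.282  0.098]
 [ 0.946  0.308  0.097  0.548]
 [-0.    -0.298  0.955  0.384]
 [ 0.     0.     0.     1.   ]] [[341.1515196    0.         282.92136716]
 [  0.         341.1515196  212.66104145]
 [  0.           0.           1.        ]]
{'t': 0.15, 'qpos': array([ 5.95416965e+01,  1.48497735e+01,  8.79955061e+01, -1.61092604e-03,
        7.72355604e+01, -1.16210161e+01]), 'qd': array([ 0.00640313, -0.19188737, -0.2567664 ,  0.04802943,  0.01697974,
        0.10882139]), 'joint_efforts': array([ 2.03113093e-03, -4.37651145e+01, -2.84231722e+01,  7.19781197e-02,
        3.80261766e-02, -6.33420586e-05]), 'position': array([0.17736914, 0.52017365, 0.21801588]), 'eef_rot': array([-1.79920501e+02, -1.47457622e-02,  1.61163059e+02]), 'contact_force': array([ 0.37092313, -0.3464462 , -0.49512555]), 'ft_torque': array([ 0.02339039, -0.03090963, -0.06167771]), 'opening': 0.09303041301099839}
['Unreachable', 'goto_joints', 'gripper_to', 'ik', 'move_l', 'observe', 'pinch_z', 'reach', 'sign_off', 'sleep', 'snapshot']
```

View pics/scene0.png

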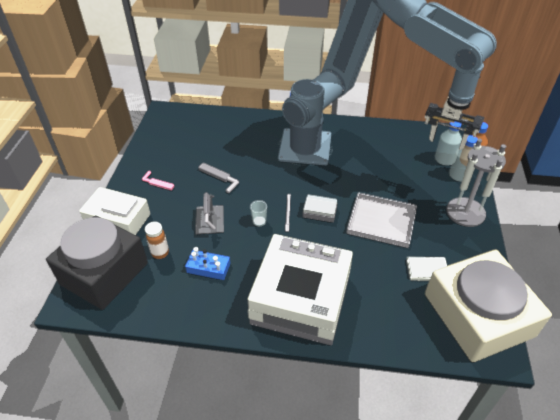

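View pics/top0.png

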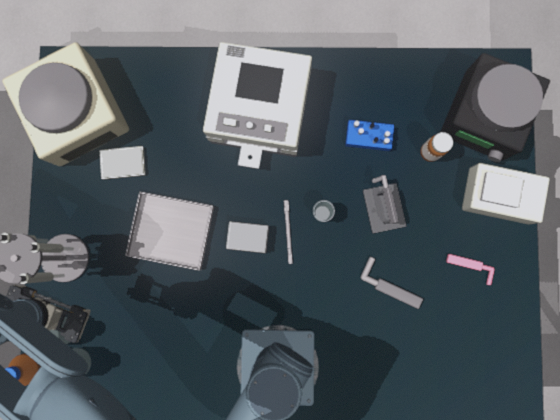

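The top view shows the reader at (258,100), its keys along row ~125 and the tray hole at (250,157). The grey hook is in its rest at (385,203). The larger grey look-alike lies at (395,285), the pink one at (470,265) and the dish at (172,230).

Run:
```python
from h import *
s=load('top0');f=s['f'][:,:,::-1]
a=cv2.resize(f[85:185,195:320],None,fx=6,fy=6,interpolation=cv2.INTER_CUBIC)
cv2.imwrite('pics/c1.png',a)
a=cv2.resize(f[160:245,345:425],None,fx=7,fy=7,interpolation=cv2.INTER_CUBIC)
cv2.imwrite('pics/c2.png',a)
```

```text
(no output)
```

View pics/c1.png

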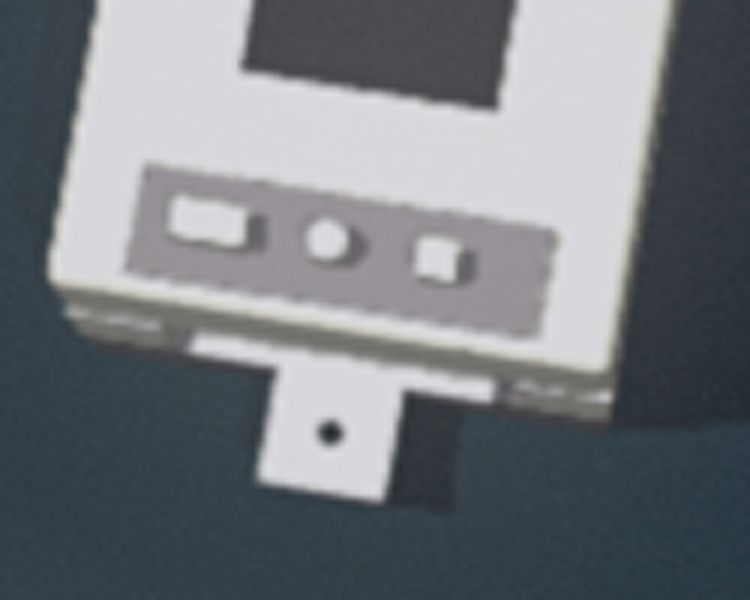

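View pics/c2.png

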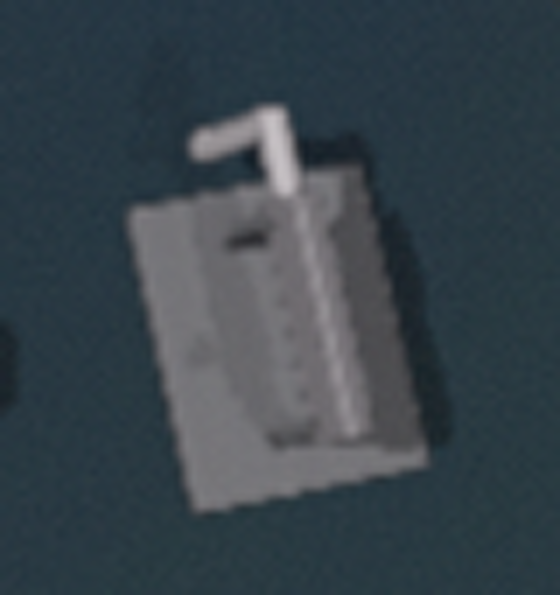

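The enlarged crops give the wide key at (208,218), round at (327,240), square at (436,256) and the hole at (329,432) in the first. In the second the rest base corners are at (130,207), (360,167), (430,462) and (193,512).

Run:
```python
from h import *
s=load('top0')
def g(x,y,z,o,k): return ray(s,o[0]+(x+.5)/k-.5,o[1]+(y+.5)/k-.5,z)
P={}
for n,x,y,z in[('wide',208,218,.16),('round',327,240,.16),('sq',436,256,.16),('hole',329,432,.05)]:
    P[n]=g(x,y,z,(195,85),6);print(n,P[n].round(4))
d=P['wide']-P['sq'];print('yaw from keys',np.degrees(np.arctan2(-d[0],d[1])),np.hypot(*d[:2]))
# key centroids by colour
C=cloud(s)
Q=[g(x,y,.008,(345,160),7) for x,y in[(130,207),(360,167),(430,462),(193,512)]]
Q=np.array(Q);print(Q.round(4),Q.mean(0));
e=(Q[0]-Q[3]+Q[1]-Q[2]);print('rest yaw',np.degrees(np.arctan2(e[1],e[0])),[np.linalg.norm(Q[i]-Q[i-1]) for i in range(4)])
# dish floor / corners
for p in[(142,193),(213,206),(200,270),(129,257)]: print('dish',ray(s,*p,.025).round(4))
for n,p in dict(spat1=(286,203),spat2=(291,262)).items(): print(n,ray(s,*p,.01).round(3))
for n,p in dict(beaker=(323,211),tip=(247,237),spare=(122,163),rack=(371,135),jar=(437,147),big=(371,262)).items(): print(n,C[p[1],p[0]].round(3))
# hook points from depth
for x,y in[(275,115),(200,145),(285,175),(310,235),(350,420)]:
    u,v=345+x/7,160+y/7; print('hook',C[int(round(v)),int(round(u))].round(4))
```

```text
wide [0.6733 0.1335 0.16  ]
round [0.6638 0.08   0.16  ]
sq [0.6569 0.0312 0.16  ]
hole [0.5986 0.0872 0.05  ]
yaw from keys -9.121683769777116 0.10365123225450043
[[ 0.5136 -0.2449  0.008 ]
 [ 0.5316 -0.3408  0.008 ]
 [ 0.4084 -0.3689  0.008 ]
 [ 0.3863 -0.2709  0.008 ]] [ 0.45996561 -0.30640543  0.008     ]
rest yaw 12.171059923317932 [np.float64(0.1299587898468281), np.float64(0.09758657823120086), np.float64(0.12639131570402462), np.float64(0.10044739689740878)]
dish [0.4923 0.4021 0.025 ]
dish [0.4567 0.1925 0.025 ]
dish [0.2713 0.2248 0.025 ]
dish [0.3054 0.4321 0.025 ]
spat1 [ 0.47  -0.019  0.01 ]
spat2 [ 0.298 -0.036  0.01 ]
beaker [ 0.448 -0.128  0.01 ]
tip [0.367 0.09  0.042]
spare [0.582 0.468 0.017]
rack [ 0.668 -0.264  0.037]
jar [ 0.613 -0.426  0.134]
big [ 0.302 -0.266  0.017]
hook [ 0.5405 -0.292   0.0866]
hook [ 0.531  -0.2693  0.0547]
hook [ 0.5151 -0.2971  0.0884]
hook [ 0.4891 -0.3039  0.0956]
hook [ 0.4175 -0.3196  0.0967]
```

Run:
```python
from h import *
s=load('scene0');f=s['f'][:,:,::-1]
cv2.imwrite('pics/c3.png',cv2.resize(f[185:240,175:290],None,fx=6,fy=6,interpolation=cv2.INTER_CUBIC))
```

```text
(no output)
```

View pics/c3.png

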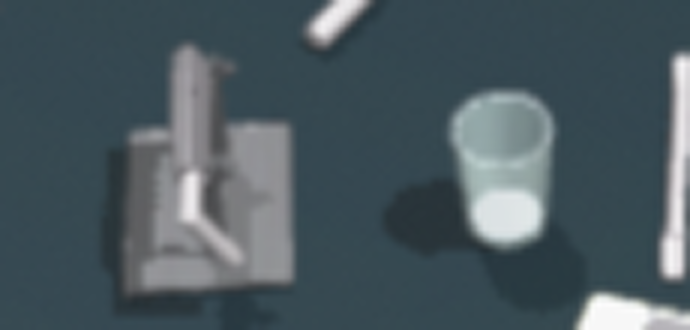

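Run:
```python
from h import *
arm.gripper_to(0.0,20)
arm.reach([.62,.10,.26],[180,0,81])
s=snap('wrist','w1');o=arm.observe();print(o['t'],o['position'],o['eef_rot'],o['contact_force'],o['opening'],s['T'].round(3))
```

```text
3.8417 [0.61964132 0.10120543 0.26008719] [-1.79997821e+02 -1.58053450e-02  8.11061880e+01] [-0.04370915  0.13842633 -0.57460872] 0.0005045751873643588 [[ 0.988  0.148  0.046  0.632]
 [-0.155  0.943  0.293  0.184]
 [-0.    -0.297  0.955  0.426]
 [ 0.     0.     0.     1.   ]]
```

View pics/w1.png

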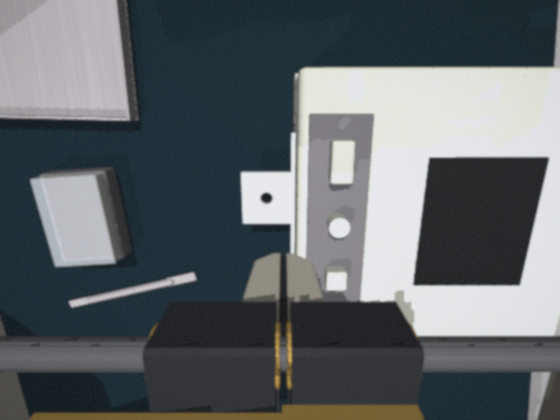

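Run:
```python
from h import *
s=load('w1');f=s['f'][:,:,::-1]
cv2.imwrite('pics/c4.png',cv2.resize(f[130:310,230:385],None,fx=3.3333333,fy=3.3333333,interpolation=cv2.INTER_CUBIC))
C=cloud(s)
for v in range(138,192,4): print(v,C[v,343].round(4),end=' ')
```

```text
138 [0.6763 0.1525 0.1443] 142 [0.6737 0.1511 0.1589] 146 [0.6731 0.1483 0.1604] 150 [0.6728 0.1453 0.1607] 154 [0.6724 0.1422 0.1607] 158 [0.6722 0.1391 0.16  ] 162 [0.6719 0.136  0.1601] 166 [0.6717 0.1327 0.1593] 170 [0.6715 0.1293 0.1581] 174 [0.6709 0.1265 0.1601] 178 [0.6705 0.1235 0.1609] 182 [0.67   0.1204 0.1615] 186 [0.6721 0.1129 0.1446] 190 [0.6319 0.1841 0.4264]
```

View pics/c4.png

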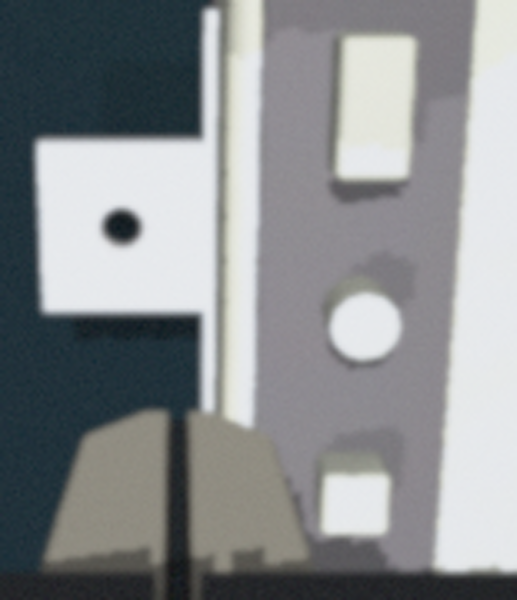

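Wrist crop: the wide key's top is at (375,107), round at (366,327), square at (355,503), hole at (122,227). The fingertips are narrow and tapered.

Run:
```python
from h import *
s=load('w1')
for n,x,y,z in[('wide',375,107,.16),('round',366,327,.16),('sq',355,503,.16),('hole',122,227,.05)]:
    print(n,ray(s,230+(x+.5)*.3-.5,130+(y+.5)*.3-.5,z).round(4))
```

```text
wide [0.6713 0.1362 0.16  ]
round [0.6634 0.082  0.16  ]
sq [0.6554 0.0338 0.16  ]
hole [0.5978 0.089  0.05  ]
```

Run:
```python
from h import *
def press(x,y):
    arm.reach([x,y,.185],[180,0,81]); f0=arm.observe()['contact_force'][2]
    z=.164
    arm.move_l([x,y,z],velocity=.08)
    for i in range(12):
        o=arm.observe(); F=o['contact_force'][2]-f0
        print(round(z,4),o['position'].round(4),round(F,2),o['t'])
        if F>4.3 or o['position'][2]<.1538: break
        z-=.0015 if z<.158 else .003
        arm.move_l([x,y,z],velocity=.03)
    arm.sleep(.15); print(arm.observe()['contact_force'][2]-f0)
    arm.move_l([x,y,.185],velocity=.08)
press(.6723,.135)
```

```text
0.164 [0.6721 0.1345 0.1648] -0.83 4.725
0.161 [0.6723 0.1349 0.1613] -0.45 4.975
0.158 [0.6727 0.135  0.1583] 2.12 5.225
0.155 [0.6728 0.135  0.1554] 3.87 5.475
0.1535 [0.6728 0.135  0.1543] 5.81 5.725
5.749911669566734
```

Run:
```python
from h import *
def press(x,y):
    arm.reach([x,y,.185],[180,0,81]); f0=arm.observe()['contact_force'][2]
    z=.164
    arm.move_l([x,y,z],velocity=.08)
    for i in range(12):
        o=arm.observe(); F=o['contact_force'][2]-f0
        print(round(z,4),o['position'].round(4),round(F,2),o['t'])
        if F>5.2 or o['position'][2]<.1538: break
        z-=.0015 if z<.158 else .003
        arm.move_l([x,y,z],velocity=.03)
    arm.sleep(.15); print(arm.observe()['contact_force'][2]-f0)
    arm.move_l([x,y,.20],velocity=.1)
press(.656,.0325)
# candidate grasp orientation of hook: tool z = -hook z, tool y = +-hook y
from scipy.spatial.transform import Rotation as R
H=R.from_euler('xyz',[30,0,12.2],degrees=True).as_matrix()
for sg in(1,-1):
    M=np.stack([sg*H[:,0],-sg*H[:,1],-H[:,2]],1)
    e=R.from_matrix(M).as_euler('xyz',degrees=True)
    for hz in(0,.012,.1): 
        c=np.array([.460,-.3064,.085])+H[:,2]*hz
        p=c+M[:,2]*arm.pinch_z
        print(sg,e.round(1),p.round(4),arm.ik(p,e))
```

```text
0.164 [0.6555 0.0335 0.163 ] -0.62 7.3333
0.161 [0.6561 0.0327 0.1611] -0.4 7.5833
0.158 [0.6565 0.0325 0.1584] 0.96 7.8333
0.155 [0.6565 0.0325 0.1555] 2.86 8.0833
0.1535 [0.6565 0.0325 0.1543] 4.97 8.3333
0.152 [0.6565 0.0325 0.1541] 11.56 8.5833
11.27640896138863
1 [-150.     0.    12.2] [ 0.458  -0.2972  0.0687] [-53.06918213  38.4320499   79.69861064  12.07455066  89.55188608
  21.65078718]
1 [-150.     0.    12.2] [ 0.4593 -0.3031  0.0791] [-53.27925121  38.22701289  78.39871593  11.97864274  91.06265438
  21.78191086]
1 [-150.     0.    12.2] [ 0.4686 -0.3461  0.1553] [-54.72595106  37.76399394  67.63556317  11.57120947 102.32827408
  22.75356043]
-1 [ 150.     0.  -167.8] [ 0.458  -0.2972  0.0687] [ -53.06918213   38.4320499    79.69861064   12.07455066   89.55188608
 -158.34921282]
-1 [ 150.     0.  -167.8] [ 0.4593 -0.3031  0.0791] [ -53.27925121   38.22701289   78.39871593   11.97864274   91.06265438
 -158.21808914]
-1 [ 150.     0.  -167.8] [ 0.4686 -0.3461  0.1553] [ -54.72595106   37.76399394   67.63556317   11.57120947  102.32827408
 -157.24643957]
```

Both keys were pressed singly (5.8 N and 11 N against the bottom stops). Next is the hook, pre-grasp and a look.

```bash
cat >> h.py <<'E'
from scipy.spatial.transform import Rotation as R
def grasp(c,roll,yaw,hz=0):
    H=R.from_euler('xyz',[roll,0,yaw],degrees=True).as_matrix()
    M=np.stack([H[:,0],-H[:,1],-H[:,2]],1)
    return np.asarray(c)+H[:,2]*(hz-arm.pinch_z), R.from_matrix(M).as_euler('xyz',degrees=True)
def st():
    o=arm.observe(); print(round(o['t'],2),o['position'].round(4),o['eef_rot'].round(2),o['contact_force'].round(2),round(o['opening'],4)); return o
E
python3 - <<'E'
from h import *
arm.gripper_to(.05)
p,e=grasp([.46,-.3064,.085],30,12.2,.10)
arm.reach(p,e); st()
s=snap('wrist','w2'); print(s['T'].round(3)); snap('top','t2')
E
```

```text
11.9 [ 0.4695 -0.345   0.1557] [-1.5003e+02 -4.0000e-02  1.2330e+01] [-0.2  -0.42 -0.29] 0.05
[[ 0.186  0.901  0.393  0.568]
 [-0.846  0.35  -0.403 -0.408]
 [-0.501 -0.257  0.827  0.3  ]
 [ 0.     0.     0.     1.   ]]
```

View pics/w2.png

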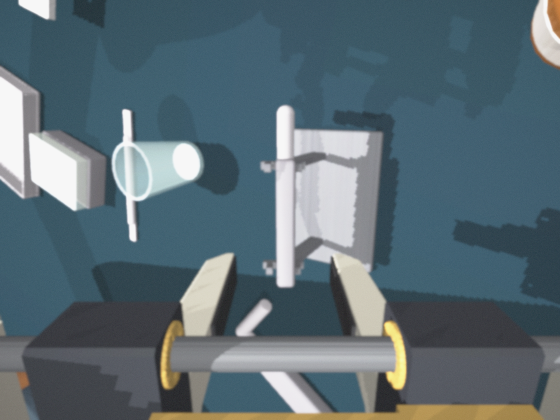

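The handle runs vertically along column 286, from rear end (286,288) to bend (286,107), nearly midway between the fingers (col ~283). I'll check the offsets in the hook frame.

Run:
```python
from h import *
s=load('w2');H=R.from_euler('xyz',[30,0,12.2],degrees=True).as_matrix();c=np.array([.46,-.3064,.085])
K=s['K'];T=s['T']
def hk(u,v,z):
    r=H.T@T[:3,:3]@np.array([(u-K[0,2])/K[0,0],-(v-K[1,2])/K[1,1],-1]);o=H.T@(T[:3,3]-c)
    return (o+r*(z-o[2])/r[2]).round(4)
for u,v,z in[(286,288,.012),(286,107,.006),(286,150,.012),(286,270,.012)]: print(u,v,hk(u,v,z))
C=cloud(s)
for v in(120,150,200,250,280): print(v,(H.T@(C[v,286]-c)).round(4))
f=s['f'][:,:,::-1];cv2.imwrite('pics/c5.png',cv2.resize(f[90:300,220:400],None,fx=2.8,fy=2.8,interpolation=cv2.INTER_CUBIC))
```

```text
286 288 [-0.0505 -0.0008  0.012 ]
286 107 [ 0.0835 -0.0001  0.006 ]
286 150 [ 0.0555 -0.0002  0.012 ]
286 270 [-0.0351 -0.0007  0.012 ]
120 [ 0.075  -0.0002  0.0043]
150 [ 0.0547 -0.0003  0.0051]
200 [ 0.02   -0.0004  0.0114]
250 [-0.0191 -0.0006  0.0107]
280 [-0.0442 -0.0008  0.011 ]
```

View pics/c5.png

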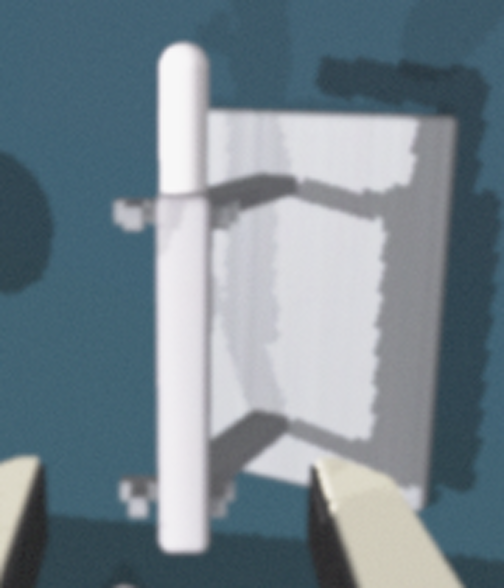

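Run:
```python
from h import *
c=np.array([.46,-.3069,.084])
p,e=grasp(c,30,12.2,0)
arm.move_l(p,e,velocity=.1); st()
arm.gripper_to(0.0,60); st()
p,e=grasp(c,30,12.2,.06); arm.move_l(p,velocity=.08); st()
p,e=grasp([.46,-.28,.22],0,12.2,0); arm.move_l(p,e,velocity=.15); st()
snap('wrist','w3')
```

```text
13.16 [ 0.4584 -0.2983  0.0682] [-1.5007e+02 -3.0000e-02  1.2190e+01] [-0.35 -0.13  0.31] 0.0499
13.82 [ 0.458  -0.2978  0.0677] [-150.01   -0.     12.2 ] [-1.1  -1.16  0.76] 0.0139
14.72 [ 0.4641 -0.3266  0.1193] [-1.4994e+02  3.0000e-02  1.2210e+01] [ 0.06  0.18 -0.5 ] 0.0135
15.5 [ 0.4598 -0.2799  0.2005] [-1.7989e+02  4.0000e-02  1.2230e+01] [ 0.43 -1.09 -1.49] 0.0136
```

View pics/w3.png

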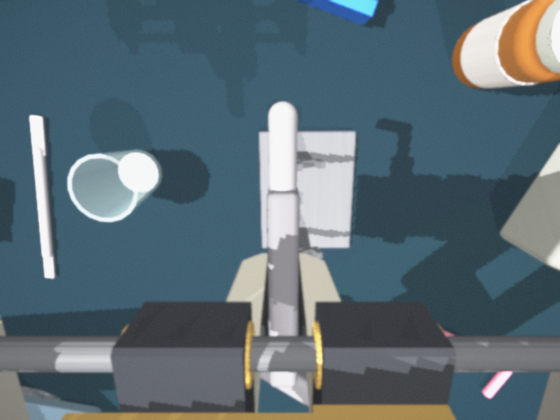

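Run:
```python
from h import *
s=load('w3');C=cloud(s)
M=R.from_euler('xyz',[-179.89,.04,12.23],degrees=True).as_matrix();t=np.array([.4598,-.2799,.2005])
for v in(110,120,140,160,180,200,220): print(v,(M.T@(C[v,283]-t)).round(4))
hole=np.array([.598,.088]);yaw=-9.1;xd=np.array([np.cos(np.radians(yaw)),np.sin(np.radians(yaw))])
c=hole-.08*xd
p,e=grasp([*c,.20],0,yaw); arm.reach(p,e); st()
p,e=grasp([*c,.113],0,yaw); arm.move_l(p,e,velocity=.12); st()
snap('wrist','w4');snap('top','t4');snap('scene','s4')
f=load('t4')['f'][:,:,::-1];a=cv2.resize(f[110:220,200:300],None,fx=5,fy=5,interpolation=cv2.INTER_CUBIC)
cv2.imwrite('pics/c6.png',a)
f=load('s4')['f'][:,:,::-1];a=cv2.resize(f[180:290,240:380],None,fx=5,fy=5,interpolation=cv2.INTER_CUBIC)
cv2.imwrite('pics/c7.png',a)
```

```text
110 [ 0.0816 -0.0007 -0.025 ]
120 [ 0.0778 -0.0007 -0.0253]
140 [ 0.0699 -0.0007 -0.0252]
160 [ 0.0617 -0.0007 -0.0248]
180 [ 0.0531 -0.0007 -0.0239]
200 [ 0.0463 -0.0007 -0.0313]
220 [ 0.0374 -0.0007 -0.0305]
16.98 [0.5194 0.0996 0.1808] [ 1.7998e+02  4.0000e-02 -9.1500e+00] [ 0.05 -0.25 -1.85] 0.0133
17.86 [0.5196 0.1004 0.0948] [-1.7999e+02 -7.0000e-02 -9.1200e+00] [-0.28 -0.38 -1.86] 0.0137
```

View pics/w4.png

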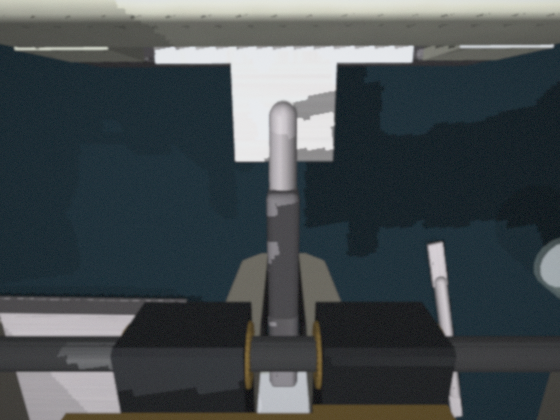

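View pics/c6.png

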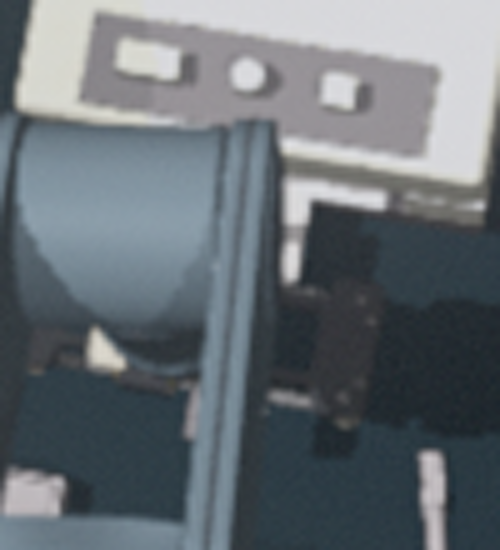

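View pics/c7.png

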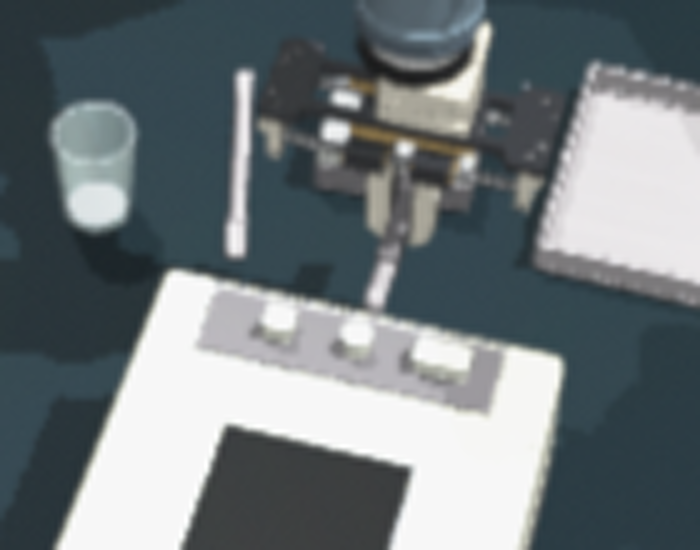

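Run:
```python
from h import *
s=load('w4');f=s['f'][:,:,::-1]
cv2.imwrite('pics/c8.png',cv2.resize(f[40:200,210:360],None,fx=3.7,fy=3.7,interpolation=cv2.INTER_CUBIC))
a=ray(s,284.5,161,.05);b=ray(s,284.5,65,.05);xd=np.array([np.cos(np.radians(-9.1)),np.sin(np.radians(-9.1)),0]);print(a,b,a+.028*xd)
for u,v in[(260,155),(310,155),(260,75),(310,75)]: print(cloud(s)[v,u].round(4))
```

```text
[0.56937649 0.09201539 0.05      ] [0.62358217 0.08339917 0.05      ] [0.59702407 0.08758697 0.05      ]
[0.5754 0.1064 0.0496]
[0.5707 0.076  0.0509]
[0.6206 0.0982 0.0499]
[0.6159 0.0698 0.0514]
```

View pics/c8.png

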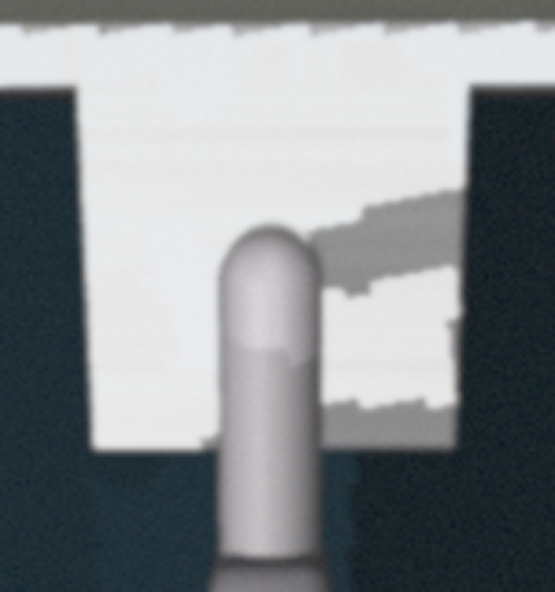

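```bash
cat >> h.py <<'E'
yaw=-9.1
XD=np.array([np.cos(np.radians(yaw)),np.sin(np.radians(yaw)),0]);YD=np.array([-XD[1],XD[0],0])
def cmd(tx,ty,z,v=.03):  # tip x,y nominal; z TCP
    p=np.array([tx,ty,z])-.08*XD; p[2]=z
    arm.move_l(p,velocity=v)
E
python3 - <<'E'
from h import *
h=np.array([.5977,.0873])
cmd(*h,.0948); arm.sleep(.2)
f0=arm.observe()['contact_force'];print(f0)
cmd(*h,.081,.05)
z=.081
while z>.066:
    z-=.0015; cmd(*h,z,.03)
    o=arm.observe();F=o['contact_force']-f0
    print(round(z,4),o['position'].round(4),F.round(2),round(o['t'],2))
    if F[2]>3: break
E
```

```text
[-0.34194429  0.56731995 -1.91395089]
0.0795 [0.5187 0.0999 0.0795] [1.03 0.14 0.82] 19.13
0.078 [0.5187 0.1    0.078 ] [ 0.59 -0.86 -0.28] 19.38
0.0765 [0.5186 0.1    0.0764] [1.24 0.27 1.01] 19.63
0.075 [0.5187 0.1    0.0749] [ 0.33 -0.33  1.19] 19.88
0.0735 [0.5187 0.0999 0.0734] [ 0.41 -0.72  0.03] 20.13
0.072 [0.5186 0.1    0.0719] [-0.04 -1.22  1.1 ] 20.38
0.0705 [0.5187 0.1    0.0704] [ 0.72 -0.7   1.03] 20.63
0.069 [0.5187 0.0999 0.0689] [ 1.18 -1.23  0.07] 20.88
0.0675 [0.5187 0.0999 0.0674] [ 0.28 -1.16  0.93] 21.13
0.066 [0.5187 0.0999 0.0659] [ 0.63 -1.31  1.04] 21.38
```

It dropped in without axial force. I'll pull gently and watch the force: about 3 N of friction should show if it is engaged.

Run:
```python
from h import *
h=np.array([.5977,.0873,0])
cmd(h[0],h[1],.064); arm.sleep(.1)
snap('wrist','w5')
f0=arm.observe()['contact_force'];print(f0)
for d in(.002,.004,.008,.012):
    q=h-d*XD; cmd(q[0],q[1],.064,.02); o=arm.observe();F=o['contact_force']-f0
    print(d,o['position'].round(4),'Fx %.2f Fy %.2f Fz %.2f'%(F@XD,F@YD,F[2]),round(o['t'],2))
snap('wrist','w6')
cv2.imwrite('pics/c9.png',np.vstack([load('w5')['f'][30:230,:,::-1],load('w6')['f'][30:230,:,::-1]]))
```

```text
[-0.4158455  -0.14445018 -2.01015889]
0.002 [0.5172 0.1002 0.0641] Fx 3.86 Fy 0.61 Fz -0.17 22.03
0.004 [0.5149 0.1006 0.0642] Fx 2.81 Fy 0.59 Fz 0.43 22.28
0.008 [0.5104 0.1013 0.0641] Fx 2.31 Fy -0.06 Fz 0.52 22.63
0.012 [0.5065 0.1019 0.0641] Fx 2.37 Fy -0.15 Fz 1.55 22.98
```

View pics/c9.png

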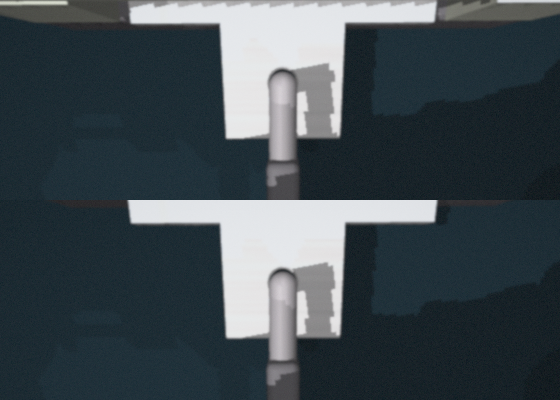

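The tray follows the hook at ~2.5–3.9 N. I'll continue to the stop.

Run:
```python
from h import *
h=np.array([.5977,.0873,0])
f0=np.array([-.4,0,-2])
for d in(.04,.068,.072):
    q=h-d*XD; cmd(q[0],q[1],.064,.04); o=arm.observe();F=o['contact_force']-f0
    print(d,o['position'].round(4),'Fx %.2f Fy %.2f Fz %.2f'%(F@XD,F@YD,F[2]),round(o['t'],2))
while d<.09:
    d+=.001; q=h-d*XD; cmd(q[0],q[1],.064,.02); o=arm.observe();F=o['contact_force']-f0
    print(round(d,4),o['position'].round(4),'Fx %.2f Fy %.2f Fz %.2f'%(F@XD,F@YD,F[2]),round(o['t'],2))
    if F@XD>6.5: break
arm.sleep(.25); st(); snap('wrist','w7')
```

```text
0.04 [0.4783 0.1064 0.0638] Fx -0.33 Fy 0.52 Fz 0.53 23.88
0.068 [0.4507 0.1108 0.0639] Fx 1.27 Fy 1.10 Fz 0.77 24.73
0.072 [0.4474 0.1114 0.064 ] Fx 1.02 Fy -1.33 Fz 1.17 24.98
0.073 [0.4469 0.1115 0.0641] Fx 2.51 Fy -0.55 Fz -0.42 25.23
0.074 [0.4458 0.1116 0.0641] Fx 3.25 Fy -0.42 Fz 0.28 25.48
0.075 [0.4446 0.1118 0.064 ] Fx 3.30 Fy -0.08 Fz 0.53 25.73
0.076 [0.4435 0.112  0.064 ] Fx 2.61 Fy -0.81 Fz 0.68 25.98
0.077 [0.4425 0.1121 0.064 ] Fx 2.10 Fy 0.57 Fz 1.24 26.23
0.078 [0.4415 0.1123 0.064 ] Fx 2.65 Fy 1.52 Fz 0.12 26.48
0.079 [0.4406 0.1125 0.064 ] Fx 2.96 Fy 0.37 Fz 1.19 26.73
0.08 [0.4402 0.1125 0.0641] Fx 4.56 Fy -0.07 Fz -1.38 26.98
0.081 [0.4402 0.1126 0.0641] Fx 9.57 Fy -0.30 Fz -4.49 27.23
27.48 [0.4402 0.1126 0.0641] [-1.7999e+02 -1.5000e-01 -9.1100e+00] [ 7.35 -1.33 -6.29] 0.0136
```

View pics/w7.png

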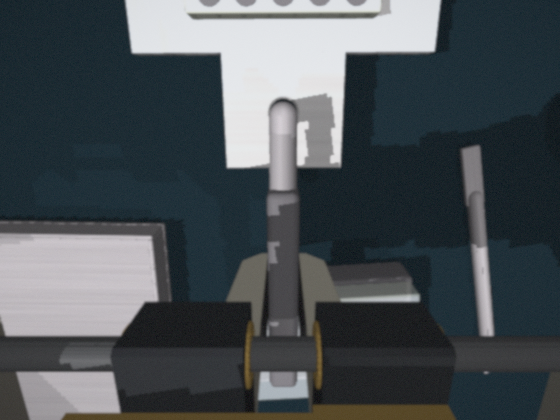

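At the stop: force rose from ~3 N to ~9.6 N with no further motion. I'll ease off, lift the hook straight out, then go to the dish.

Run:
```python
from h import *
h=np.array([.5977,.0873,0])
q=h-.0793*XD; cmd(q[0],q[1],.064,.02); st()
cmd(q[0],q[1],.09,.04); st()
cmd(q[0],q[1],.15,.12); st()
snap('top','t7')
dc=np.array([.381,.313,0])-.018*XD-.015*YD
p,e=grasp([dc[0],dc[1],.14],30,yaw); print(arm.ik(p,e)); arm.reach(p,e); st()
snap('wrist','w8');snap('scene','s8')
```

```text
27.78 [0.4403 0.1125 0.0639] [ 1.8e+02  2.0e-02 -9.1e+00] [ 3.03 -0.33 -2.49] 0.0134
28.58 [0.4399 0.1125 0.0898] [ 1.8e+02  4.0e-02 -9.1e+00] [-1.17  0.16 -1.7 ] 0.0136
29.23 [0.44   0.1125 0.1495] [ 1.7999e+02  4.0000e-02 -9.1000e+00] [ 0.04  0.05 -1.94] 0.0135
[  3.13073947   4.79243947 123.81680174  38.66814167  51.4515423
  77.54765546]
30.12 [0.3628 0.3098 0.1235] [-1.5007e+02 -2.0000e-02 -9.1000e+00] [ 0.06  0.19 -1.59] 0.0134
```

View pics/w8.png

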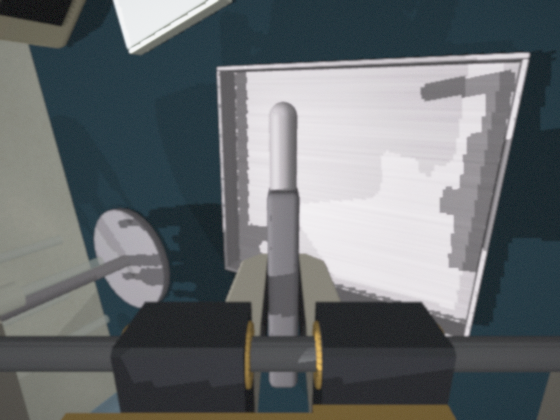

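View pics/s8.png

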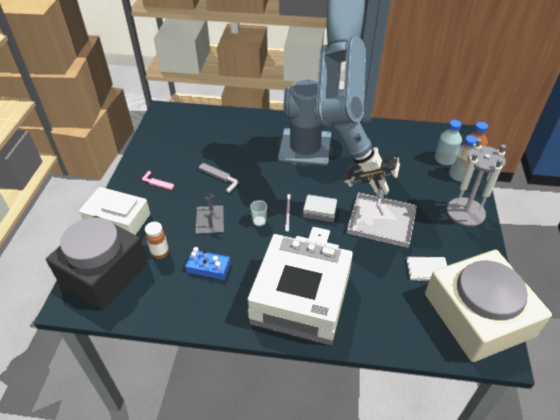

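The hook is over the dish and the tray is visibly out. I'll lower it by feel.

Run:
```python
from h import *
dc=np.array([.381,.313,0])-.018*XD-.015*YD
f0=arm.observe()['contact_force']
z=.056
p,e=grasp([dc[0],dc[1],z],30,yaw); arm.move_l(p,e,velocity=.1)
while z>.034:
    o=arm.observe();F=o['contact_force']-f0; print(round(z,4),o['position'].round(4),F.round(2),round(o['opening'],4))
    if F[2]>3: break
    z-=.0012; p,e=grasp([dc[0],dc[1],z],30,yaw); arm.move_l(p,e,velocity=.02)
arm.sleep(.25); st()
```

```text
0.056 [0.3627 0.3103 0.04  ] [-0.31 -0.19  0.28] 0.0134
0.0548 [0.3626 0.3103 0.0389] [ 0.4  -0.53  0.02] 0.0134
0.0536 [0.3623 0.3103 0.0374] [ 0.39 -0.79 -0.02] 0.0137
0.0524 [0.3623 0.3103 0.036 ] [ 0.28 -1.13  0.12] 0.0136
0.0512 [0.3623 0.3103 0.0348] [ 0.17 -1.11  0.09] 0.0136
0.05 [0.3623 0.3103 0.0336] [ 0.84 -0.95 -0.11] 0.0132
0.0488 [0.3623 0.3103 0.0325] [ 0.37 -1.07  0.44] 0.0134
0.0476 [0.3623 0.3103 0.0313] [ 0.46 -0.56 -0.2 ] 0.0136
0.0464 [0.3623 0.3103 0.03  ] [ 0.33 -1.07  0.33] 0.014
0.0452 [0.3623 0.3103 0.0288] [ 0.44 -0.58  0.48] 0.0133
0.044 [0.3623 0.3104 0.0278] [-1.52 -1.76  3.72] 0.0138
33.97 [0.3623 0.3104 0.0278] [-149.99   -0.     -9.09] [-2.12 -1.21  2.11] 0.0137
```

Run:
```python
from h import *
arm.gripper_to(.03,5); arm.sleep(.3); st(); snap('wrist','w9')
```

```text
34.79 [0.3624 0.3103 0.0277] [-150.    -0.    -9.1] [ 0.89  0.18 -0.44] 0.0301
```

View pics/w9.png

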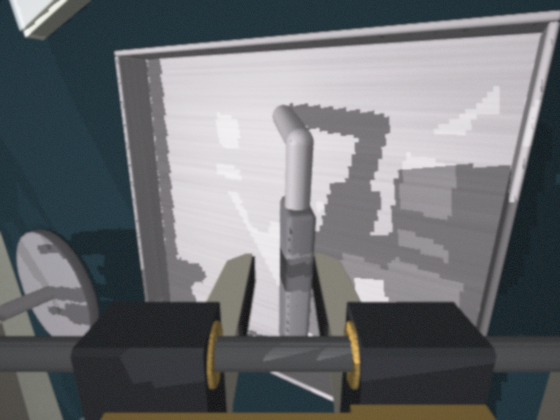

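The hook has come free and leans on the lower finger. I'll open a little more and back out along the fingers.

Run:
```python
from h import *
arm.gripper_to(.042); arm.sleep(.2); st()
dc=np.array([.381,.313,0])-.018*XD-.015*YD
p,e=grasp([dc[0],dc[1],.044],30,yaw,.05); arm.move_l(p,e,velocity=.06); st()
p,e=grasp([dc[0],dc[1],.044],30,yaw,.16); arm.move_l(p,e,velocity=.15); st()
snap('wrist','w10')
arm.reach([.25,-.25,.35],[180,0,-9]); st(); snap('top','t10'); snap('scene','s10')
```

```text
35.51 [0.3623 0.3103 0.0277] [-1.5e+02  1.0e-02 -9.1e+00] [-0.12  0.26 -0.76] 0.0421
36.49 [0.3582 0.2856 0.0709] [-1.5e+02  2.0e-02 -9.1e+00] [-0.    0.2  -0.81] 0.0421
37.38 [0.3492 0.2315 0.1657] [-1.5e+02  6.0e-02 -9.1e+00] [-0.36  0.51  0.28] 0.042
39.3 [ 0.2503 -0.2493  0.3495] [-1.7993e+02  1.0000e-02 -8.9500e+00] [-0.   -0.42 -0.62] 0.0419
```

View pics/w10.png

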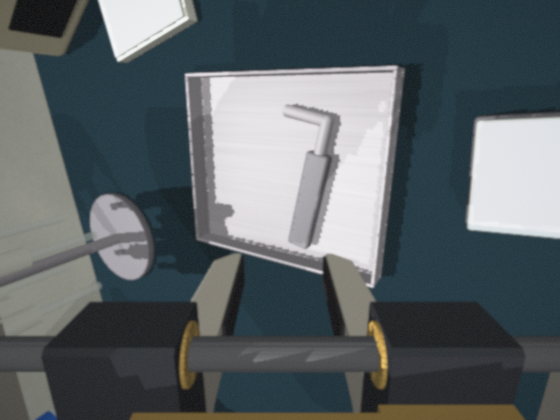

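View pics/t10.png

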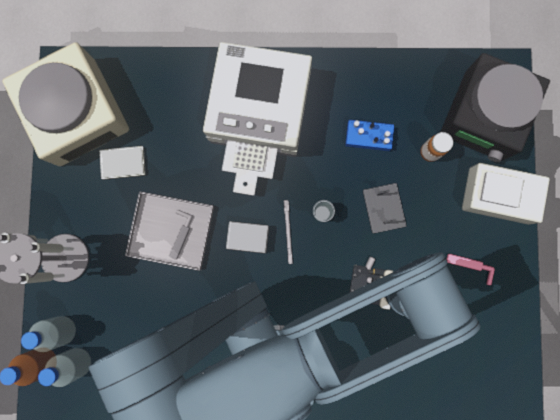

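View pics/s10.png

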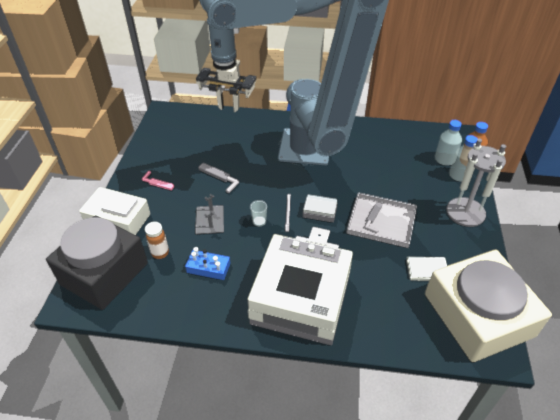

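The hook lies flat in the dish and the bystanders are unchanged. One check of tray travel from the hole pixels before and after.

Run:
```python
from h import *
f=load('t10')['f'][:,:,::-1];cv2.imwrite('pics/c11.png',cv2.resize(f[135:205,210:290],None,fx=7,fy=7,interpolation=cv2.INTER_CUBIC))
def hole(n,x,y):
    s=load(n);g=s['f'].mean(2)[y-4:y+5,x-4:x+5];w=np.clip(g.max()-40-g,0,None)**2;w[g>g.max()-60]=0
    v,u=np.indices(g.shape);u,v=(u*w).sum()/w.sum()+x-4,(v*w).sum()/w.sum()+y-4
    P=ray(s,u,v,.05);print(n,u,v,P);return P
a=hole('top0',250,157);b=hole('t10',245,183);print(np.linalg.norm(a-b),(a-b)@XD)
```

```text
top0 249.61117720716587 156.694931837793 [0.59832563 0.08665676 0.05      ]
t10 244.8114795499218 183.47327787480654 [0.5202965  0.09879458 0.05      ]
0.07896753375680936 0.07896673179970251
```

View pics/c11.png

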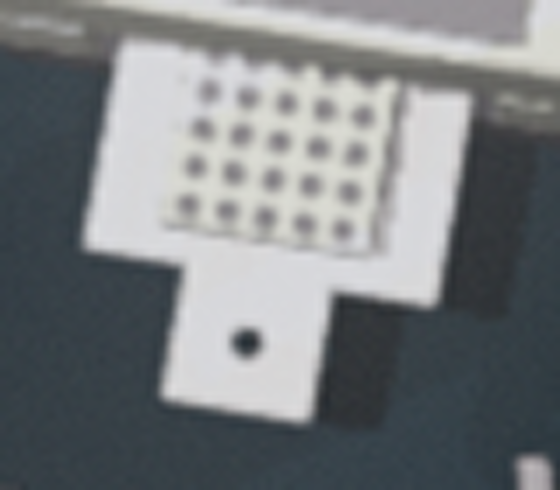

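The tray has moved 79 mm from a start about 1 mm out, so it is at its stop.

```bash
python3 -c "
from h import *
arm.sign_off(); st()"
```

```text
the job is handed in; nothing more can be done
the job is handed in; nothing more can be done
```

The job is done and handed in at about 39 s of the 72 s allowed; sign-off gives no verdict.

- **Keys:** I pressed the wide key alone, then the square key alone. Each hit its bottom stop, at about 5.8 N and 11 N. The round key was left alone.
- **Hook and tray:** I lifted the smaller grey hook from its rest. Its tip went into the hole first try with no axial force. The tray slid out at about 3 N, and the force then rose to about 9.6 N with no further movement, which marked the stop. I eased off and lifted the hook straight up.
- **Dish:** I lowered the hook until it touched the dish (about 3.7 N) while still gripped, and only then let go.

**Last checks:** the camera shows the tray hole moved 79.0 mm from a start about 1 mm out, so it is at the stop. The hook lies flat inside the dish, and the arm is clear of everything. The keys look up, and the bystanders look unmoved by eye, not measured. None of the checks failed or disagreed.

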